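# Open the screw press that holds the leg link

## Task

Two identical small screw presses stand on this robot-builder's desk; one has a long grey leg link under its screw, the other a round black wheel disc. Open the press with the grey leg link fully by turning its red handwheel anticlockwise up to its stop, following the wheel as the stem rises, then let go. Leave the link lying on its anvil and leave the other press as it is.

Things in the scene. Friction and masses are not known exactly. Their poses are not given: they have to be found in the camera images.
- wheel_link_mid (a point): Red round handwheel on top of the press with the grey leg link: solid disc, 62 mm diameter, 20 mm thick, axis vertical, free all round, so it can be gripped across its diameter from above at any yaw; nothing within 40 mm below it but its 16 mm stem. Point: on the axis at half thickness, 175 mm above the table when screwed right down; rises and turns with the wheel; z up, x to the white rim mark.
- wheel_link (a joint): Turn of that handwheel, rad, growing anticlockwise seen from above: 0 = right down (pad 1 mm above the link), 1.4 = upper stop, fully open; starts between 0 and 0.25. The steep screw lifts wheel, stem and pad 12 mm per rad (17 mm in all). Light friction, 0.12 N m; stays where left. The blue press is bolted down; crossbeam 36 x 150 mm, top 115 mm above the table.
- link_mid (a point): Middle of the grey leg link (170 x 34 x 10 mm, lattice bar with two round ends, loose, 60 g), lying flat across the round steel anvil of the press to be opened, its two ends sticking out on either side between the posts. The point is at half its thickness, 35 mm above the table; x runs along the link.
- wheel_disc_rim (a point): Point on the rim of the identical red handwheel of the other press, which holds a round black wheel disc (90 mm); at half the wheel's thickness, 31 mm from the wheel's axis, which lies on this point's minus x side. To be left alone.
Not all that is in view belongs to the job. What is shaped like the part that bears wheel_link_mid but orange or yellow is not meant.

How it is judged:
By the outcome, as a careful person would: the job done as asked, in the order asked, and still so for the second after the job is handed in, with the robot touching nothing.
It also fails if it takes over 38 s, if anything falls off the work surface, if the arm or the gripper's body presses on something with over 40 N, if the wrist force passes 120 N, or if a joint passes its speed limit or range.

## Robot

A 7-joint arm with a two-finger parallel gripper is mounted at the origin on the work surface. World frame = base frame: x ahead of the robot, y to its left, z up, the work surface at z = 0. Lengths are in m, angles in rad, forces in N, time in s.
With the tool pointing down it reaches from about 0.35 to 0.9 m from the base axis. Payload 8.1 kg.
Tool frame: the origin (TCP) lies at the centre of the arm's flange, where the gripper is bolted on; the fingertips stand robot.tips_ahead ahead of it and the grasp point (between the pads) lies 159 mm ahead of it (robot.tips_ahead is the distance from the TCP to the fingertips, in m); z points along the fingers, y is the line along which they close (so a half turn about z gives the same grasp; the last joint's range is limited). The gripper opens to 92 mm and grips with 3 to 60 N. Pads are 19 mm wide; open, the fingers measure 130 mm over their backs; the gripper's body (75 mm by 190 mm) begins 47 mm behind the grasp point.
Start: joints at [-1.325, 0.434, 0.025, 1.573, -0.012, 1.134, -0.075], TCP at [0.214, 0.587, 0.405] pointing down, gripper open.
Joint ranges: [-2.62, 2.62], [-0.44, 2.09], [-1.27, 1.32], [0.08, 2.57], [-1.32, 4.46], [0.12, 2], [-2.74, 2.74]. Speed limits (rad/s): [2.22, 2.22, 3.01, 3.01, 3.14, 3.14, 3.14].

## Interface

Orientations are given as a unit quaternion [x, y, z, w].
In Python, from workcell import robot gives the robot as it stands.
- The arm moves only by the shell command python3 -m handwheel 'ROWS'. ROWS is a JSON object of lists of equal length, an entry for each row: "delta_pos": the shift along the tool's x, y, z each as a share of 0.75 m, from -1 to 1, a list of three; "rot": the turn, a rotation vector about the tool's x, y, z each as a share of 60 degrees, from -1 to 1, a list of three; "grip": the opening, from -1 (shut) to 1 (fully open), so that 0 is half open. In form: {"delta_pos": [[dx, dy, dz], ...], "rot": [[ax, ay, az], ...], "grip": [grip, ...]}. A call has exactly 8 rows; each row is the pose to reach, as a shift and turn from the pose commanded when the call began, along the tool's axes at that moment; what a row does not reach only later rows make up. A row lasts 1/10 s, in which the tool goes at most 50 mm and 8.59 degrees, less where a joint would pass 70% of its speed; a pose out of reach is approached as far as the arm can. A call with a number of a shift or a turn outside -1 to 1 is refused whole. A call with a gripper value outside its range is refused whole. The fingers move at their own pace and stop on an object; the grip force is fixed at half the most. Time passes only in rows, so rows that repeat a pose let the fingers close, or fill a call up. It gives the time, the measured TCP pose, the force, the opening and the grip force at its end, in the units of the state.
- robot.get_state(): the state, without advancing time (a new reading comes with each control period).
- robot.snapshot(name): name is "scene" or "side" or "wrist"; returns the picture (384x512x3 uint8, red, green, blue); there is no depth.
- robot.calibration(name): a dict with "fx", "fy", "cx", "cy" (pixels), "view" (4x4, takes a point from world to camera coordinates); the wrist camera has in their place "tool_from_camera" (4x4, takes a point from camera to tool coordinates, whose origin is the TCP and whose axes are the flange's). Camera axes: x right, y down, z forward; pixel columns grow to the right and rows downward; lengths in m; the calibration is good to about 2 mm. A picture is of the moment at which its call begins: read the wrist's pose just before it. calibration takes no time and is no camera call.
- robot.job_done(): hands the job in; it is judged then, once.
The state is a dict: "clock": time; "qpos": joint angles; "joint_vel": joint speeds; "joint_efforts": joint torques, N m; "tcp_pos": TCP position; "orientation": TCP orientation; "ft_force": force on the tool from outside, world axes, zero at the start; "ft_torque": the same for the moment, N m; "width": opening from 0.0 (shut) to 1.0 (fully open); "finger_force": force on a finger pad.
Only numpy, scipy, OpenCV 4.12 (cv2) and the standard library are available. Lean on these libraries where they do the work, as an engineer would, in place of code of your own. Each camera call takes 0.05 s, during which the arm holds its last target. There are 200 camera calls.

## Working session

There is one attempt and no reset: what is moved stays moved. The work goes in short steps, Python scripts to look and compute and a shell command to move; the robot and the scene stay as the last step left them, time stands still between calls to the robot, and variables do not carry over. Pictures are saved under pics/ and viewed, at most 10 in all, crops included, and the job is handed in when it is done.

```bash
mkdir -p pics; python3 - <<'E'
from workcell import robot
import cv2,numpy as np
s=robot.get_state();print(s, robot.tips_ahead)
a=robot.snapshot("scene");b=robot.snapshot("side")
for n,i in(("scene",a),("side",b)):
    cv2.imwrite(f"pics/{n}0.png",i[:,:,::-1])
    c=robot.calibration(n);print(n,c)
    hsv=cv2.cvtColor(i,cv2.COLOR_RGB2HSV)
    m=((hsv[...,0]<5)|(hsv[...,0]>174))&(hsv[...,1]>140)&(hsv[...,2]>60)
    k,l,st,ce=cv2.connectedComponentsWithStats(m.astype(np.uint8))
    for j in range(1,k):
        if st[j,4]>40:print(st[j],ce[j])
E
```

```text
{'clock': 0.0, 'qpos': array([-1.32459607,  0.43522693,  0.02498687,  1.57407542, -0.01156168,
        1.13400581, -0.0751067 ]), 'joint_vel': array([ 0.0018322 ,  0.00021578,  0.00021346, -0.00121623, -0.00045352,
       -0.00278858,  0.00077057]), 'joint_efforts': array([-3.70688440e-04, -6.67835212e+01,  9.85361896e-01, -3.14462543e+01,
       -6.04261877e-02,  4.28035890e-02,  1.89756834e-04]), 'tcp_pos': array([0.21357213, 0.58713806, 0.40395086]), 'orientation': array([ 1.73553117e-01,  9.84824197e-01, -7.84454266e-04, -4.52634660e-05]), 'ft_force': array([-0.07497625, -0.30435677,  0.18614786]), 'ft_torque': array([0.01105457, 0.03107537, 0.05531092]), 'finger_force': 0.0, 'width': 1.0005697170611851} 0.178
scene {'fx': 445.77723724602606, 'fy': 445.77723724602606, 'cx': 255.59607218926843, 'cy': 188.12029336630488, 'view': array([[ 0.69846552,  0.71561815,  0.00604765, -0.30527811],
       [ 0.49779245, -0.47975488, -0.72252193, -0.126685  ],
       [-0.51414842,  0.50766713, -0.69132155,  1.39586919],
       [ 0.        ,  0.        ,  0.        ,  1.        ]])}
[ 277   51 
[... 153 characters left out ...]
5  22 291] [153.91065292 179.00687285]
[202 219  29  26 371] [216.52560647 232.97843666]
side {'fx': 408.5685336361473, 'fy': 408.5685336361473, 'cx': 255.08580702515775, 'cy': 188.82956326341272, 'view': array([[ 0.89656269, -0.44286753, -0.00660985, -0.36462888],
       [-0.23231441, -0.45749803, -0.85832719,  0.20137852],
       [ 0.37710125,  0.7710797 , -0.51306018,  0.98913433],
       [ 0.        ,  0.        ,  0.        ,  1.        ]])}
[230 128  18  11 129] [238.93023256 133.52713178]
[101 130  36  32 645] [121.64186047 144.93023256]
[156 138  20  13 149] [165.69798658 144.74496644]
[317 188  26  18 283] [329.51590106 197.6819788 ]
[228 211  28  21 341] [241.62756598 222.63049853]
```

View pics/scene0.png

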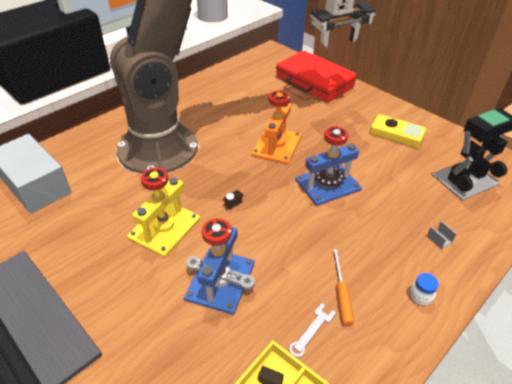

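View pics/side0.png

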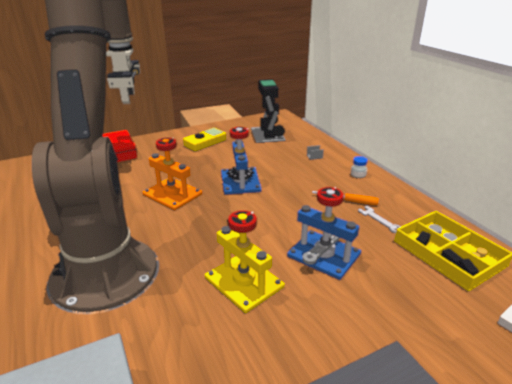

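Candidates are the blue press with link, wheel at scene (216,232) / side (330,197); the blue press with disc (336,136) / (239,133); the orange press (279,99); and the yellow press (154,179). I choose (216,232), which I'll check in a crop while triangulating.

```bash
cat > h.py <<'E'
from workcell import robot
import cv2,numpy as np
from scipy.spatial.transform import Rotation as R
def P(n):
    c=robot.calibration(n);K=np.array([[c['fx'],0,c['cx']],[0,c['fy'],c['cy']],[0,0,1]]);return K@c['view'][:3]
def tri(p,q):
    X=cv2.triangulatePoints(P('scene'),P('side'),np.float64(p).reshape(2,1),np.float64(q).reshape(2,1));return (X[:3]/X[3]).ravel()
def onz(n,p,z):
    M=P(n);A=np.c_[M[:,0],M[:,1],-np.array([*p,1.])];return np.linalg.solve(A,-(M[:,2]*z+M[:,3]))[:2]
def wristonz(p,z,s):
    c=robot.calibration('wrist');T=np.eye(4);T[:3,:3]=R.from_quat(s['orientation']).as_matrix();T[:3,3]=s['tcp_pos'];W=T@c['tool_from_camera']
    d=W[:3,:3]@[(p[0]-c['cx'])/c['fx'],(p[1]-c['cy'])/c['fy'],1];return W[:3,3]+d*(z-W[2,3])/d[2]
E
python3 - <<'E'
from h import *
print(tri((216.5,231.5),(329.8,197)),tri((336,136),(239,133)))
print(onz('scene',(216.5,231.5),.178),onz('side',(329.8,197),.178))
i=cv2.imread('pics/scene0.png')[190:320,160:290];j=cv2.imread('pics/side0.png')[170:300,270:400]
cv2.imwrite('pics/crop.png',cv2.resize(np.hstack([i,j]),None,fx=3,fy=3,interpolation=2))
print(robot.calibration('wrist'))
E
```

```text
[ 0.50956834 -0.18520137  0.17400206] [0.47669983 0.25193414 0.17374084]
[ 0.5118492  -0.18661859] [ 0.50529579 -0.1914833 ]
{'fx': 272.7493705230241, 'fy': 272.7493705230241, 'cx': 256.58814885785335, 'cy': 193.88880571448823, 'tool_from_camera': array([[-8.45134580e-04, -9.57414417e-01, -2.88715986e-01,
         7.76168407e-02],
       [ 9.99999365e-01, -1.02427059e-03,  4.69379563e-04,
        -2.03003546e-04],
       [-7.45114053e-04, -2.88715406e-01,  9.57414675e-01,
         1.96569440e-02],
       [ 0.00000000e+00,  0.00000000e+00,  0.00000000e+00,
         1.00000000e+00]])}
```

View pics/crop.png

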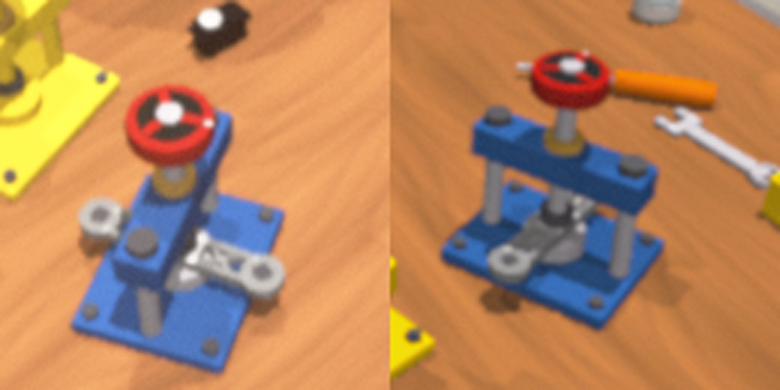

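The crop confirms it: the wheel at scene (216,232) has the grey lattice link under its screw. Setting out above it, rotating with the arm.

```bash
python3 -m handwheel '{"delta_pos":[[-0.04,-0.05,-0.03],[-0.08,-0.1,-0.05],[-0.12,-0.15,-0.05],[-0.16,-0.19,-0.05],[-0.2,-0.23,-0.05],[-0.24,-0.27,-0.05],[-0.28,-0.32,-0.05],[-0.32,-0.37,-0.05]],"rot":[[0,0,0.12],[0,0,0.25],[0,0,0.38],[0,0,0.5],[0,0,0.62],[0,0,0.75],[0,0,0.88],[0,0,1]],"grip":[1,1,1,1,1,1,1,1]}'
cat > go.py <<'E'
import sys
from h import *
# print delta in tool axes (share of .75) to reach a world TCP
s=robot.get_state();t=np.array(eval(sys.argv[1]))
r=R.from_quat(s['orientation']);print(r.inv().apply(t-s['tcp_pos'])/.75, 'tcp',s['tcp_pos'],'yaw tool-x',np.degrees(np.arctan2(*r.as_matrix()[[1,0],0])),'tilt',r.as_matrix()[:,2],'q',s['qpos'].round(2),'t',s['clock'],s['width'])
E
python3 go.py "[.51,-.186,.44]"
```

```text
clock: 0.9
tcp_pos: [0.3445, 0.2427, 0.4421]
orientation: [0.645, 0.764, -0.0, -0.0]
ft_force: [0.4, 0.8, -0.1]
width: 0.998
finger_force: 0.0
[-0.60056595  0.12112704  0.00268271] tcp [0.3445126  0.24265932 0.44205435] yaw tool-x 99.70664168193527 tilt [-2.67118899e-04 -4.41438494e-06 -9.99999964e-01] q [-1.06  0.05  0.34  2.   -0.02  1.1  -0.54] t 0.9 0.9982803916343641
```

```bash
python3 -m handwheel '{"delta_pos":[[-0.06,0.012,0],[-0.12,0.024,0],[-0.18,0.036,0],[-0.24,0.048,0],[-0.3,0.06,0],[-0.36,0.072,0],[-0.42,0.084,0],[-0.48,0.097,0]],"rot":[[0,0,0.1],[0,0,0.2],[0,0,0.3],[0,0,0.4],[0,0,0.5],[0,0,0.6],[0,0,0.67],[0,0,0.67]],"grip":[1,1,1,1,1,1,1,1]}'
python3 go.py "[.51,-.186,.44]"
```

```text
clock: 1.7
tcp_pos: [0.4787, -0.0991, 0.4423]
orientation: [0.867, 0.498, 0.0, -0.0]
ft_force: [0.6, 1.6, -0.3]
width: 0.999
finger_force: 0.0
[-0.07899849  0.0945766   0.0029715 ] tcp [ 0.47866999 -0.0990508   0.4422528 ] yaw tool-x 59.68636265119842 tilt [ 2.79822648e-04  3.78838296e-04 -9.99999889e-01] q [-0.53  0.2   0.76  1.88 -0.15  1.12 -0.25] t 1.7 0.9991245117787654
```

```bash
python3 -m handwheel '{"delta_pos":[[-0.02,0.03,0],[-0.05,0.06,0],[-0.07,0.09,0],[-0.079,0.095,0.003],[-0.079,0.095,0.003],[-0.079,0.095,0.003],[-0.079,0.095,0.003],[-0.079,0.095,0.003]],"rot":[[0,0,0],[0,0,0],[0,0,0],[0,0,0],[0,0,0],[0,0,0],[0,0,0],[0,0,0]],"grip":[1,1,1,1,1,1,1,1]}'
python3 - <<'E'
from h import *
s=robot.get_state();i=robot.snapshot('wrist');cv2.imwrite('pics/w1.png',i[:,:,::-1])
hsv=cv2.cvtColor(i,cv2.COLOR_RGB2HSV)
m=((hsv[...,0]<5)|(hsv[...,0]>174))&(hsv[...,1]>140)&(hsv[...,2]>60)
k,l,st,ce=cv2.connectedComponentsWithStats(m.astype(np.uint8))
for j in range(1,k):
    if st[j,4]>300:
        x,y,w,h,a=st[j];p=(x+w/2,y+h/2);print(st[j],p,wristonz(p,.185,s),wristonz((x,p[1]),.18,s),wristonz((x+w,p[1]),.18,s))
print(s['tcp_pos'],s['qpos'])
E
python3 go.py "[.51,-.186,.44]"
```

```text
clock: 2.5
tcp_pos: [0.5103, -0.1833, 0.4401]
orientation: [0.866, 0.499, 0.0, -0.0]
ft_force: [0.5, 0.4, 0.0]
width: 1.001
finger_force: 0.0
[ 224  168   66   65 1799] (np.float64(257.0), np.float64(200.5)) [ 0.51151728 -0.18262969  0.185     ] [ 0.48427659 -0.1686792   0.18      ] [ 0.5371584  -0.19940532  0.18      ]
[ 0.51031691 -0.18325888  0.44006431] [-0.3378689   0.31681767  0.77594175  1.76855604 -0.24179829  1.1543192
 -0.01311658]
[-0.0031451   0.00133249  0.00014463] tcp [ 0.51031843 -0.18345814  0.4401101 ] yaw tool-x 59.89795905735294 tilt [ 3.27748110e-04  5.98717303e-04 -9.99999767e-01] q [-0.34  0.32  0.78  1.77 -0.24  1.15 -0.01] t 2.55 1.0029041056283237
```

View pics/w1.png

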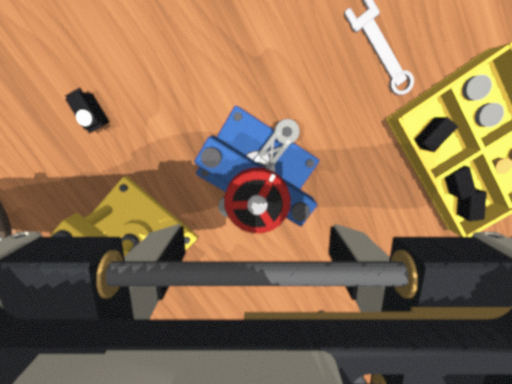

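Wrist view shows the red wheel at (257,200) centred between the fingers, the grey link beneath it, white mark at (272,178). Position is within about 1 mm, so I descend and close.

```bash
python3 -m handwheel '{"delta_pos":[[0,0,0.04],[0,0,0.08],[0,0,0.12],[0,0,0.139],[0,0,0.139],[0,0,0.139],[0,0,0.139],[0,0,0.139]],"rot":[[0,0,0],[0,0,0],[0,0,0],[0,0,0],[0,0,0],[0,0,0],[0,0,0],[0,0,0]],"grip":[1,1,1,1,1,-1,-1,-1]}'
python3 -m handwheel '{"delta_pos":[[0,0,0],[0,0,0],[0,0,0],[0,0,0],[0,0,0],[0,0,0],[0,0,0],[0,0,0]],"rot":[[0,0,0],[0,0,0],[0,0,0],[0,0,0],[0,0,0],[0,0,0],[0,0,0],[0,0,0]],"grip":[-1,-1,-1,-1,-1,-1,-1,-1]}'
python3 go.py "[.51,-.186,.44]"
```

```text
clock: 3.35
tcp_pos: [0.5107, -0.1846, 0.3369]
orientation: [0.867, 0.499, 0.001, 0.001]
ft_force: [1.1, -0.0, -0.8]
width: 0.792
finger_force: 0.0
clock: 4.15
tcp_pos: [0.5102, -0.1843, 0.3364]
orientation: [0.867, 0.499, 0.0, -0.0]
ft_force: [-3.4, 2.1, 5.3]
width: 0.672
finger_force: 30.0
[-0.00199147  0.00085913 -0.138198  ] tcp [ 0.51022363 -0.18430564  0.33635282] yaw tool-x 59.81218870499106 tilt [ 2.85137047e-04  7.65227483e-04 -9.99999667e-01] q [-0.27  0.43  0.71  1.9  -0.35  0.93  0.08] t 4.15 0.6717432704016305
```

```bash
python3 -m handwheel '{"delta_pos":[[0,0,-0.0017],[0,0,-0.0034],[0,0,-0.005],[0,0,-0.0067],[0,0,-0.0084],[0,0,-0.01],[0,0,-0.0117],[0,0,-0.0134]],"rot":[[0,0,-0.1],[0,0,-0.2],[0,0,-0.3],[0,0,-0.4],[0,0,-0.5],[0,0,-0.6],[0,0,-0.7],[0,0,-0.8]],"grip":[-1,-1,-1,-1,-1,-1,-1,-1]}'
python3 -c "
from h import *
s=robot.get_state();print(s['ft_force'],s['ft_torque'])"
python3 go.py "[.51,-.186,.44]"
```

```text
clock: 4.95
tcp_pos: [0.5098, -0.1843, 0.3464]
orientation: [0.588, 0.809, 0.0, -0.001]
ft_force: [-3.9, 1.5, 7.7]
width: 0.667
finger_force: 30.0
[-3.92389781  1.53573015  7.69544802] [ 0.38910396  1.02970236 -0.2305627 ]
[-0.00207968 -0.00049706 -0.12479074] tcp [ 0.50981728 -0.18430614  0.34640871] yaw tool-x 108.01996169121807 tilt [-5.84614098e-04  1.01807830e-03 -9.99999311e-01] q [-0.12  0.38  0.5   1.88 -0.22  0.94  0.79] t 4.95 0.667251784645962
```

```bash
python3 -m handwheel '{"delta_pos":[[0,0,-0.0012],[0,0,-0.0024],[0,0,-0.0036],[0,0,-0.0048],[0,0,-0.005],[0,0,-0.005],[0,0,-0.005],[0,0,-0.005]],"rot":[[0,0,-0.07],[0,0,-0.14],[0,0,-0.21],[0,0,-0.28],[0,0,-0.3],[0,0,-0.3],[0,0,-0.3],[0,0,-0.3]],"grip":[-1,-1,-1,-1,-1,-1,-1,-1]}'
python3 - <<'E'
from h import *
s=robot.get_state();print(s['ft_force'],s['ft_torque'])
for n in('scene','side'): cv2.imwrite(f'pics/{n}1.png',robot.snapshot(n)[:,:,::-1])
E
python3 go.py "[.51,-.186,.44]"
```

```text
clock: 5.75
tcp_pos: [0.5097, -0.1843, 0.3501]
orientation: [0.456, 0.89, 0.0, -0.001]
ft_force: [-4.7, 1.9, 7.8]
width: 0.669
finger_force: 30.0
[-4.70350478  1.91129702  7.79399283] [ 0.3778731   1.16901126 -0.03729737]
[-0.00187772 -0.00098175 -0.11985416] tcp [ 0.5096843  -0.18435402  0.35011096] yaw tool-x 125.79404284565658 tilt [-9.93114574e-04  8.12496024e-04 -9.99999177e-01] q [-0.07  0.37  0.42  1.87 -0.18  0.94  1.06] t 5.85 0.6691735261239633
```

```bash
python3 -m handwheel '{"delta_pos":[[0,0,-0.0006],[0,0,-0.0012],[0,0,-0.0018],[0,0,-0.0024],[0,0,-0.003],[0,0,-0.0035],[0,0,-0.004],[0,0,-0.0042]],"rot":[[0,0,-0.033],[0,0,-0.067],[0,0,-0.1],[0,0,-0.133],[0,0,-0.167],[0,0,-0.2],[0,0,-0.233],[0,0,-0.267]],"grip":[-1,-1,-1,-1,-1,-1,-1,-1]}'
python3 - <<'E'
from h import *
s=robot.get_state();print(s['ft_force'],s['ft_torque'])
E
python3 go.py "[.51,-.186,.44]"
```

```text
clock: 6.65
tcp_pos: [0.51, -0.1849, 0.3525]
orientation: [0.328, 0.945, 0.0, -0.0]
ft_force: [-0.4, 0.4, -4.3]
width: 0.669
finger_force: 30.0
[-0.42269916  0.40255682 -4.30703347] [ 0.04312941 -0.0243843  -1.46224655]
[-0.00094329 -0.00115166 -0.11663997] tcp [ 0.50996879 -0.1848611   0.35252032] yaw tool-x 141.72449708181995 tilt [-1.24137872e-04  2.58227251e-04 -9.99999959e-01] q [-0.02  0.36  0.36  1.86 -0.15  0.94  1.31] t 6.65 0.668832449808027
```

Reaction torque of 1.46 N m after 82° in all means it is hard against the stop. Letting go and rising.

```bash
python3 -m handwheel '{"delta_pos":[[0,0,0],[0,0,0],[0,0,0],[0,0,0],[0,0,0],[0,0,0],[0,0,0],[0,0,0]],"rot":[[0,0,0],[0,0,0],[0,0,0],[0,0,0],[0,0,0],[0,0,0],[0,0,0],[0,0,0]],"grip":[1,1,1,1,1,1,1,1]}'
python3 -m handwheel '{"delta_pos":[[0,0,-0.02],[0,0,-0.05],[0,0,-0.08],[0,0,-0.11],[0,0,-0.12],[0,0,-0.12],[0,0,-0.12],[0,0,-0.12]],"rot":[[0,0,0],[0,0,0],[0,0,0],[0,0,0],[0,0,0],[0,0,0],[0,0,0],[0,0,0]],"grip":[1,1,1,1,1,1,1,1]}'
python3 - <<'E'
from h import *
s=robot.get_state();i=robot.snapshot('wrist');a=robot.snapshot('side')
cv2.imwrite('pics/w2.png',np.hstack([cv2.resize(i[100:300,156:356,::-1],(400,400)),cv2.resize(a[170:300,270:400,::-1],(400,400))]))
hsv=cv2.cvtColor(i,cv2.COLOR_RGB2HSV)
m=((hsv[...,0]<5)|(hsv[...,0]>174))&(hsv[...,1]>140)&(hsv[...,2]>60)
k,l,st,ce=cv2.connectedComponentsWithStats(m.astype(np.uint8))
print(st[st[:,4]>300][1:])
E
python3 go.py "[.51,-.186,.44]"
```

```text
clock: 7.45
tcp_pos: [0.5103, -0.1844, 0.3527]
orientation: [0.327, 0.945, 0.0, 0.0]
ft_force: [0.3, 0.7, -0.7]
width: 0.999
finger_force: 0.0
clock: 8.25
tcp_pos: [0.51, -0.1842, 0.4414]
orientation: [0.327, 0.945, -0.0, -0.001]
ft_force: [-1.0, -0.2, -0.4]
width: 0.996
finger_force: 0.0
[[  44    0   76   24 1122]
 [ 222  170   69   69 2049]]
[-0.00125212 -0.00196537  0.00225768] tcp [ 0.51017543 -0.18426133  0.44169352] yaw tool-x 141.83011455973187 tilt [-1.64542112e-03  3.17401077e-04 -9.99998596e-01] q [-0.05  0.27  0.38  1.74 -0.11  1.15  1.27] t 8.35 0.9977018107097401
```

View pics/w2.png

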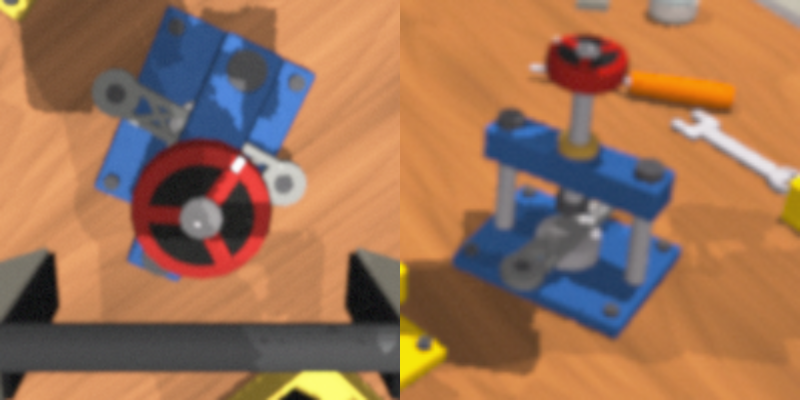

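The left crop shows the wheel raised, with its mark turned about 77° world-wise (the tool slipped the last few degrees against the stop). The right crop shows the pad well clear and the link still lying on the anvil. The gripper is clear, so I hand in.

```bash
python3 -c "
from workcell import robot
print(robot.job_done())"
```

```text
the job is handed in; nothing more can be done
None
```

I turned the red handwheel on the grey-link press anticlockwise about 77° to its upper stop (1.46 N m of reaction) and let go. The link still lies on its anvil, the other press was not touched, and I handed the job in at about 8.4 s.

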